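Open the walnut chocolate box

TASK

Open the dark walnut chocolate box: take its sliding lid by the brass knob, lift the knob end over the stop lip, slide the lid endwise out of its grooves, and lay it knob up in the middle of the white marble slab, lined up with the slab. Set it down rather than dropping it, and leave the lid of the raspberry-red box as it is.

Things in the scene. Friction and masses are not known exactly. Their poses are not given: they have to be found in the camera images.
- walnut_box: Dark walnut box, fixed, 190 (x) x 104 x 62 mm, origin at the centre of its underside, knob end at -x (about towards the robot). Lid lies on ledges 45 mm up. Stop lip across the knob end, top 51 mm up: 6 mm above the lid's underside. Grooves roof the lid's edges over the back 50 mm only (roof underside 56 mm up, 5 mm play): lid can tilt 7 degrees, not lift off; it slides to -x, clear after 45 mm.
- walnut_lid: Dark walnut sliding lid, loose, 0.12 kg: 168 (x) x 86 x 6 mm plate, origin at the centre of its underside, z up. Square brass knob on top, 20 (x) x 24 x 30 mm tall, centred 66 mm towards -x, top 36 mm above the origin. Starts shut, underside 45 mm above the box's, its axes along the box's; play 5 mm lengthwise, 3 mm sideways.
- slab: White marble serving slab, fixed, 220 (its x) x 130 (y) x 12 mm high, origin at the centre of its underside; empty. The lid goes on it with its length along the slab's x, the knob at either end.
- berry_lid: Raspberry-red lid with the same brass knob on a red box of the same build; not to be disturbed. 168 (x) x 86 x 6 mm plate, origin at the centre of its underside, z up. Square brass knob on top, 20 (x) x 24 x 30 mm tall, centred 66 mm towards -x, top 36 mm above the origin. 
Not all that is in view belongs to the job. Leave any orange or purple look-alike of the walnut_lid alone.

How it is judged:
By the outcome, as a careful person would: the job done as asked, in the order asked, and still so for the second after the job is handed in, with the robot touching nothing.
It also fails if it takes over 38 s, if anything falls off the work surface, if the arm or the gripper's body presses on something with over 40 N, if the wrist force passes 120 N, or if a joint passes its speed limit or range.

ROBOT

A 6-joint arm with a two-finger parallel gripper is mounted at the origin on the work surface. World frame = base frame: x ahead of the robot, y to its left, z up, the work surface at z = 0. Lengths are in m, angles in rad, forces in N, time in s.
With the tool pointing down it reaches from about 0.35 to 0.975 m from the base axis. Payload 4.9 kg.
Tool frame: the origin (TCP) lies midway between the tips of the shut fingers; the grasp point (between the pads) lies 19 mm behind it; z points along the fingers, y is the direction in which the jaws open and shut (so a half turn about z gives the same grasp; the last joint's range is limited). The gripper opens to 85 mm and grips with 20 to 120 N. Pads are 22 mm wide; open, the fingers measure 114 mm over their backs; the gripper's body (76 mm by 85 mm) begins 54 mm behind the grasp point. The pads swing forward as they close: fully open they stand 13 mm farther back than shut.
Start: joints at [1.094, 0.053, 1.613, -0, 1.476, -0.119], TCP at [0.219, 0.585, 0.231] pointing down, gripper open.
Joint ranges: [-3.01, 3.01], [-1.01, 2.22], [0.06, 2.58], [-1.02, 4.17], [0.09, 2.62], [-3.14, 3.14]. Speed limits (rad/s): [2.57, 2.57, 3.14, 3.14, 3.14, 3.14].

INTERFACE

Orientations are given as a unit quaternion [w, x, y, z].
In Python, from plant import state, grab_frame, camera_params, job_done, boxes_of gives the robot as it stands.
- The arm moves only by the tool step_arm, never from a script. Its argument "steps" is a list of rows, each a list of 4 numbers: the shift along the tool's x, y, z in mm, then the turn about the tool's z in degrees. A call has 1 to 8 rows; each row shifts and turns the pose as measured when the row begins, along the tool's axes as they then stand; what a row does not reach is not made up. A row lasts 1/10 s, in which the tool goes at most 50 mm and 8.59 degrees, less where a joint would pass 70% of its speed; a pose out of reach is approached as far as the arm can. A call is refused whole if a number of a shift passes 50 or a number of a turn 8.59, either way. A call with a gripper value outside its range is refused whole. "claw" is the opening in per cent of the stroke, from 0 (shut) to 100 (fully open), set as the call begins (left out, the last holds). The fingers move at their own pace and stop on an object; the grip force is fixed at half the most. Time passes only in rows, so rows that do not move let the fingers close. It gives the time, the measured TCP pose, the force and the opening at its end, in the units of the state.
- state(): the state, without advancing time (a new reading comes with each control period).
- grab_frame(name): name is "side" or "top"; returns (picture, depth): 400x640x3 uint8, red, green, blue; 400x640 float32, m along the optical axis (not along the pixel's ray), 0 where there is no reading.
- camera_params(name): a dict with "mtx" (3x3 intrinsics, pixels), "extrinsics" (4x4, takes a point from camera to world coordinates). Camera axes: x right, y down, z forward; pixel columns grow to the right and rows downward; lengths in m; the calibration is good to about 2 mm. A picture is of the moment at which its call begins. camera_params takes no time and is no camera call.
- job_done(): hands the job in, once; it reports no verdict.
Trained networks look in the newest picture that a camera, given by its name, has taken for a name from the list of things; names that differ only in an ending like _2 or _b are one class to them, and where a whole thing is asked for, a point or a joint stands for the part that bears it (a point fixed in the world has none). Each returns a list of dicts, best first, with "p" (0 to 1); they miss things now and then, are a little off and sometimes report something else, mostly with a low value. They report only what shows in the picture. A call takes as long as a camera call. They do not tell look-alikes from the thing itself.
- boxes_of(camera, label): "box" ([left, top, width, height] in pixels, round what is visible of it).
The state is a dict: "time": time; "joint_pos": joint angles; "joint_vel": joint speeds; "joint_efforts": joint torques, N m; "tool_pos": TCP position; "tool_rot": TCP orientation; "contact_force": force on the tool from outside, world axes, zero at the start; "ft_torque": the same for the moment, N m; "gripper_width": opening from 0.0 (shut) to 1.0 (fully open).
Only numpy, scipy, OpenCV 4.12 (cv2) and the standard library are available. Lean on these libraries where they do the work, as an engineer would, in place of code of your own. Each camera call takes 0.05 s, during which the arm holds its last target. There are 200 camera calls.

## Working session

There is one attempt and no reset: what is moved stays moved. The work goes in short steps, Python scripts to look and compute and a tool call to move; the robot and the scene stay as the last step left them, time stands still between calls to the robot, and variables do not carry over. Pictures are saved under pics/ and viewed, about 8 in all and at most 12, crops included, and the job is handed in when it is done.

Besides the shell and the picture viewer there is one more tool, called after "Call:" as name([rows], argument=value, ...), one row to a line, values as JSON. step_arm: Moves the arm, as the interface text tells. Its arguments: {"type":"object","properties":{"steps":{"type":"array"},"claw":{"type":"number"}},"required":["steps"]}

```bash
mkdir -p pics
cat > h.py <<'E'
import numpy as np, cv2
from plant import *
def grab(n):
    p,d=grab_frame(n); c=camera_params(n); return p,d,np.array(c["mtx"]),np.array(c["extrinsics"])
def cloud(d,K,T):
    v,u=np.indices(d.shape); P=np.stack([(u-K[0,2])*d/K[0,0],(v-K[1,2])*d/K[1,1],d],-1)
    return P@T[:3,:3].T+T[:3,3]
E
python3 - <<'E'
from h import *
for n in("top","side"):
    p,d,K,T=grab(n); cv2.imwrite(f"pics/{n}0.png",p[...,::-1]); np.savez(f"{n}0.npz",p=p,d=d,K=K,T=T)
    print(n,T.round(3).tolist(),K[0,0])
    for l in("walnut_lid","walnut_box","slab","berry_lid"): print(l,[(np.round(b["box"]).tolist(),round(b["p"],2)) for b in boxes_of(n,l)])
print(state())
E
```

```text
top [[-0.024, -0.994, 0.108, 0.4], [-1.0, 0.023, -0.009, 0.018], [0.007, -0.108, -0.994, 1.187], [0.0, 0.0, 0.0, 1.0]] 504.685664196745
walnut_lid [([277.0, 248.0, 83.0, 68.0], 0.91), ([374.0, 252.0, 81.0, 53.0], 0.73), ([202.0, 141.0, 55.0, 74.0], 0.62)]
walnut_box [([194.0, 134.0, 75.0, 89.0], 0.88), ([394.0, 104.0, 75.0, 96.0], 0.73)]
slab [([396.0, 104.0, 71.0, 95.0], 0.61)]
berry_lid [([317.0, 111.0, 46.0, 77.0], 0.61)]
side [[0.968, -0.178, 0.175, 0.367], [-0.249, -0.658, 0.71, -0.6], [-0.011, -0.731, -0.682, 0.628], [0.0, 0.0, 0.0, 1.0]] 430.6616585680837
walnut_lid [([297.0, 120.0, 72.0, 22.0], 0.96), ([201.0, 185.0, 76.0, 74.0], 0.65), ([221.0, 272.0, 80.0, 102.0], 0.64), ([290.0, 114.0, 83.0, 49.0], 0.37)]
walnut_box [([293.0, 116.0, 81.0, 46.0], 0.72)]
slab [([362.0, 256.0, 153.0, 102.0], 0.71)]
berry_lid [([348.0, 173.0, 86.0, 47.0], 0.97), ([297.0, 121.0, 73.0, 22.0], 0.53)]
{'time': 0.5, 'joint_pos': array([ 1.09399514e+00,  5.26966005e-02,  1.61295957e+00,  1.54086427e-05,
        1.47600314e+00, -1.18989609e-01]), 'joint_vel': array([ 3.58298507e-04, -6.43340639e-04, -7.75061752e-04,  8.24788218e-05,
        1.20209021e-04, -4.08547448e-04]), 'joint_efforts': array([-9.75727198e-05, -3.93211770e+01, -3.70028794e+01, -2.48456155e-05,
        1.21043566e-03,  7.29668805e-07]), 'tool_pos': array([0.2188596 , 0.58537987, 0.23127006]), 'tool_rot': array([-1.71138881e-05,  1.77953651e-01,  9.84038870e-01, -2.96087092e-05]), 'contact_force': array([ 0.49714162,  0.53345326, -0.26269195]), 'ft_torque': array([ 0.0408852 , -0.07381108, -0.02423421]), 'gripper_width': 1.005617280919722}
```

View pics/top0.png

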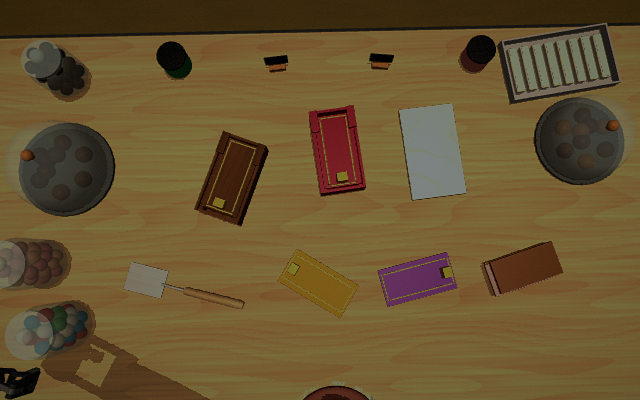

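View pics/side0.png

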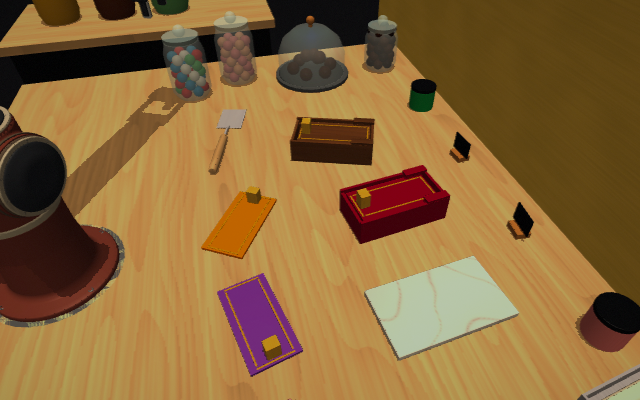

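Top view candidates: walnut lid (235,178), with its knob at (218,203); red lid (337,150), orange (317,283), purple (417,279), and a plain brown block (522,268). I choose the dark walnut lid in its box at (235,178); the slab is at (433,152). Next I'll measure both and make a close crop.

```bash
cat > meas.py <<'E'
from h import *
def rect(P):
    (c,(w,h),a)=cv2.minAreaRect((P[:,:2]*1000).astype(np.float32)); 
    if w<h: w,h,a=h,w,a+90
    return np.round(c,1),round(w,1),round(h,1),round(a,2)
def blob(m):
    n,l,s,_=cv2.connectedComponentsWithStats(m.astype(np.uint8)); return l==1+np.argmax(s[1:,4])
if __name__=="__main__":
    for n,bx,sl in(("top",(188,128,84,102),(394,98,78,106)),("side",(285,108,95,62),(358,250,165,112))):
        f=np.load(f"{n}0.npz"); p,d,K,T=[f[k] for k in "pdKT"]; W=cloud(d,K,T)
        def win(b): m=np.zeros(d.shape,bool); m[b[1]:b[1]+b[3],b[0]:b[0]+b[2]]=1; return m&(d>0)
        z=W[...,2]
        s=blob(win(sl)&(p.min(-1)>110)&(z>.006)&(z<.02)); print(n,"slab",rect(W[s]),np.median(z[s]).round(4))
        w=win(bx)
        k=blob(w&(z>.072)&(z<.09)&(p[...,0]>p[...,2]*1.8)&(p[...,0].astype(int)>90)); print("knob",rect(W[k]),W[k].mean(0).round(4),k.sum(),np.median(z[k]).round(4))
        b=blob(w&(z>.042)&(z<.075)); print("box",rect(W[b]))
        l=blob(w&(z>.047)&(z<.0545)); print("lid",rect(W[l]),np.median(z[l]).round(4))
        r=w&(z>.058)&(z<.068);print("rim",rect(W[r]),np.median(z[r]).round(4))
    f=np.load("top0.npz"); t=cv2.resize(f["p"][120:235,180:280],None,fx=5,fy=5,interpolation=2)
    cv2.imwrite("pics/crop.png",np.clip(t[...,::-1].astype(int)*2,0,255).astype(np.uint8))
E
python3 meas.py
```

```text
top slab (array([ 643.6, -246.8]), 218.7, 129.2, 5.89) 0.0112
knob (array([523.9, 246.1]), 23.8, 18.9, 70.63) [0.524  0.2463 0.08  ] 93 0.0802
box (array([583.9, 224.9]), 190.4, 105.9, 159.32)
lid (array([583.8, 224.6]), 190.4, 105.2, 159.24) 0.0504
rim (array([584. , 224.5]), 187.8, 105.2, 159.44) 0.0609
side slab (array([ 643.8, -247.1]), 220.3, 130.8, 5.94) 0.0116
knob (array([525. , 244.7]), 25.2, 20.2, 73.18) [0.5243 0.2427 0.0791] 71 0.0799
box (array([584.9, 224.7]), 189.6, 111.0, 159.52)
lid (array([584.7, 224.7]), 187.6, 110.5, 160.17) 0.0504
rim (array([589.7, 216. ]), 176.9, 107.8, 163.24) 0.0611
```

View pics/crop.png

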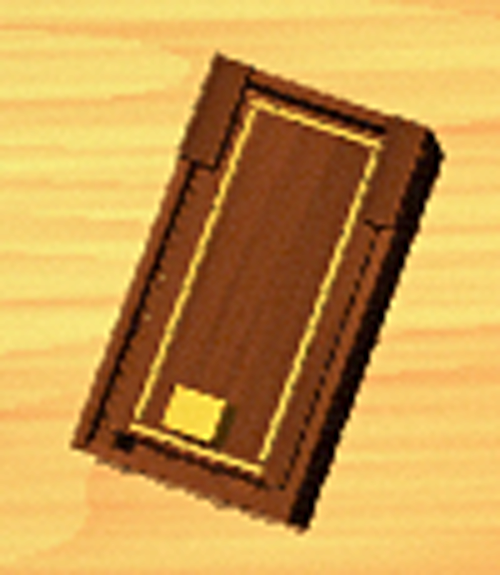

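The crop confirms the choice: dark walnut box, gold-inlaid lid, knob at the lower-left end, back grooves at the top. Before moving I'll check the path clearance and the joint limits for the final yaw.

Run:
```python
from h import *
for n in("top","side"):
    f=np.load(f"{n}0.npz"); W=cloud(f["d"],f["K"],f["T"]); ok=(f["d"]>0)
    P=W[ok&(W[...,2]>.04)&(W[...,2]<.35)]
    for a,b in(((.219,.585),(.524,.246)),((.5,.26),(.644,-.247))):
        a,b=map(np.array,(a,b)); t=np.clip((P[:,:2]-a)@(b-a)/((b-a)@(b-a)),0,1); q=np.linalg.norm(P[:,:2]-a-t[:,None]*(b-a),axis=1)
        s=P[q<.1]; o=s[np.argsort(-s[:,2])[:300:60]]; print(n,o.round(3).tolist())
f=np.load("top0.npz");W=cloud(f["d"],f["K"],f["T"])
for u,v in((45,330),(5,265),(45,265)): print(W[v,u].round(3))
```

```text
top [[0.205, 0.522, 0.349], [0.205, 0.531, 0.346], [0.201, 0.524, 0.344], [0.207, 0.544, 0.342], [0.213, 0.542, 0.337]]
top [[0.524, 0.256, 0.086], [0.585, -0.031, 0.081], [0.536, 0.251, 0.079], [0.568, -0.017, 0.077], [0.611, 0.167, 0.063]]
side [[0.207, 0.508, 0.294], [0.213, 0.537, 0.275], [0.212, 0.538, 0.261], [0.237, 0.626, 0.252], [0.269, 0.589, 0.198]]
side [[0.569, -0.033, 0.083], [0.584, -0.032, 0.081], [0.574, -0.025, 0.079], [0.581, -0.039, 0.075], [0.567, -0.029, 0.069]]
[0.269 0.569 0.168]
[0.398 0.643 0.184]
[0.396 0.604 0.112]
```

Call:
step_arm([
  [0, -20, -40, 0],
  [-30, -35, 0, 0],
  [-40, -20, 0, 0],
  [-40, -20, 0, 0],
  [-40, -20, 0, 0],
  [-40, -20, 0, 0],
  [-40, -20, 0, 0],
  [-40, -20, 0, 0],
], claw=50)

```text
time: 1.3
tool_pos: [0.4139, 0.3223, 0.2739]
tool_rot: [0.001, 0.172, 0.985, 0.001]
contact_force: [0.6, -0.5, 0.3]
gripper_width: 0.497
```

Call:
step_arm([
  [-40, -12, 0, 0.8],
  [-40, -12, 30, 0],
  [-40, -10, 40, 0],
  [-10, -1, 40, 0],
  [0, 0, 30, 0],
  [0, 0, 0, 0],
])

```text
time: 1.9
tool_pos: [0.5284, 0.2402, 0.1406]
tool_rot: [0.006, 0.184, 0.983, 0.004]
contact_force: [0.3, -0.5, -0.5]
gripper_width: 0.503
```

```bash
cat > tgt.py <<'E'
from h import *
import sys
from scipy.spatial.transform import Rotation as R
s=state(); q=s["tool_rot"]; M=R.from_quat([q[1],q[2],q[3],q[0]]).as_matrix()
t=np.array([float(v) for v in sys.argv[1:4]]); yaw=np.degrees(np.arctan2(M[1,0],M[0,0]))
print("pos",s["tool_pos"].round(4),"shift mm",((t-s["tool_pos"])@M*1000).round(1),"yaw x",yaw.round(2),"turn",round((yaw-float(sys.argv[4])+90)%180-90,2),"tilt",M[:,2].round(4),"q6",s["joint_pos"][5].round(2),"w",s["gripper_width"].round(3),"F",s["contact_force"].round(1),s["time"])
E
python3 tgt.py .5242 .2455 .054 159.4
python3 - <<'E'
from h import *
p,d,K,T=grab("side"); t=cv2.resize(p[60:190,240:420],None,fx=4,fy=4,interpolation=2)
cv2.imwrite("pics/s1.png",np.clip(t[...,::-1].astype(int)*2,0,255).astype(np.uint8))
E
```

```text
Traceback (most recent call last):
  File "tgt.py", line 6, in <module>
    print("pos",s["tool_pos"].round(4),"shift mm",((t-s["tool_pos"])@M*1000).round(1),"yaw x",yaw.round(2),"turn",round((yaw-float(sys.argv[4])+90)%180-90,2),"tilt",M[:,2].round(4),"q6",s["joint_pos"][5].round(2),"w",s["gripper_width"].round(3),"F",s["contact_force"].round(1),s["time"])
                                                                                                                                                                                                                         ^^^^^^^^^^^^^^^^^^^^^^^^
AttributeError: 'float' object has no attribute 'round'
```

View pics/s1.png

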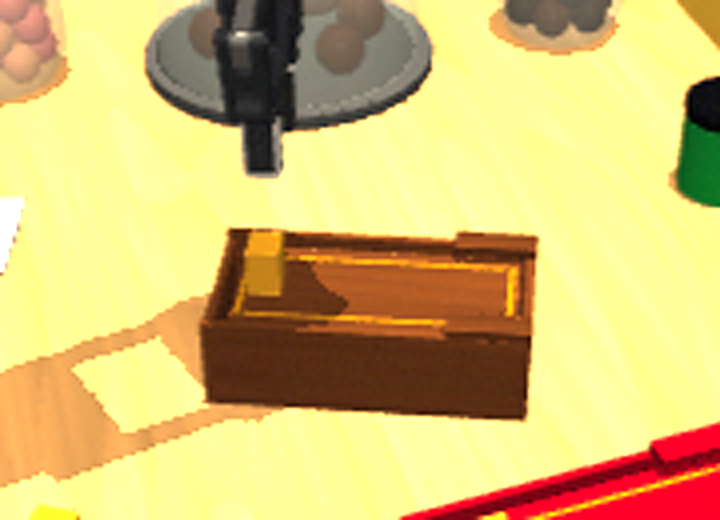

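The gripper (crop 262,130) stands right above the knob (265,262), and the box is undisturbed.

```bash
sed -i 's/s\["gripper_width"\].round(3)/np.round(s["gripper_width"],3)/' tgt.py
python3 tgt.py .5242 .2455 .054 159.4
```

```text
pos [0.5295 0.2408 0.1431] shift mm [ 7.9  1.4 89.1] yaw x 158.79 turn -0.61 tilt [ 0.0173  0.0062 -0.9998] q6 -0.9 w 0.498 F [ 0.1 -0.4  0.1] 1.95
```

Call:
step_arm([
  [6, 1, 25, -0.6],
  [2, 0, 20, 0],
  [0, 0, 15, 0],
  [0, 0, 0, 0],
  [0, 0, 0, 0],
])

```text
time: 2.45
tool_pos: [0.5296, 0.2489, 0.0936]
tool_rot: [0.016, 0.177, 0.984, 0.009]
contact_force: [0.1, 0.7, 0.5]
gripper_width: 0.499
```

```bash
python3 tgt.py .5242 .2455 .054 159.4
```

```text
pos [0.5296 0.2489 0.0936] shift mm [ 5.  -6.  39.4] yaw x 159.55 turn 0.15 tilt [ 0.0345  0.0119 -0.9993] q6 -0.9 w 0.499 F [0.1 0.7 0.5] 2.45
```

Call:
step_arm([
  [4, -5, 26, 0],
])

```text
time: 2.55
tool_pos: [0.5297, 0.2477, 0.0734]
tool_rot: [0.021, 0.177, 0.984, 0.012]
contact_force: [0.4, 0.3, 0.2]
gripper_width: 0.499
```

```bash
python3 tgt.py .5242 .2455 .054 159.4
```

```text
pos [0.5297 0.2477 0.0734] shift mm [ 5.1 -4.6 19.1] yaw x 159.57 turn 0.17 tilt [ 0.0456  0.0156 -0.9988] q6 -0.91 w 0.499 F [0.4 0.3 0.2] 2.55
```

Call:
step_arm([
  [6, -6, 10, 0],
  [2, -2, 8, 0],
  [1, 0, 2, 0],
])

```text
time: 2.85
tool_pos: [0.5187, 0.2434, 0.0531]
tool_rot: [0.021, 0.177, 0.984, 0.012]
contact_force: [-1.2, -0.8, -0.5]
gripper_width: 0.5
```

```bash
python3 tgt.py .5242 .2455 .054 159.4
```

```text
pos [0.5187 0.2434 0.0531] shift mm [-4.4  3.9 -0.7] yaw x 159.57 turn 0.17 tilt [ 0.0459  0.0157 -0.9988] q6 -0.91 w 0.5 F [-1.2 -0.8 -0.5] 2.85
```

Call:
step_arm([
  [-4, 4, -1, 0],
  [0, 0, 0, 0],
])

```text
time: 3.05
tool_pos: [0.525, 0.2463, 0.0558]
tool_rot: [0.022, 0.177, 0.984, 0.012]
contact_force: [-0.2, 0.7, -0.5]
gripper_width: 0.5
```

```bash
python3 tgt.py .5242 .2455 .054 159.4
```

```text
pos [0.525  0.2463 0.0558] shift mm [ 0.6 -1.1  1.8] yaw x 159.57 turn 0.17 tilt [ 0.048   0.0164 -0.9987] q6 -0.91 w 0.5 F [-0.2  0.7 -0.5] 3.05
```

Call:
step_arm([
  [0, 0, 1, 0],
  [0, 0, 0, 0],
  [0, 0, 0, 0],
  [0, 0, 0, 0],
  [0, 0, 0, 0],
], claw=0)

```text
time: 3.55
tool_pos: [0.5266, 0.2469, 0.0566]
tool_rot: [0.023, 0.177, 0.984, 0.013]
contact_force: [0.0, 1.3, 1.1]
gripper_width: 0.268
```

```bash
python3 tgt.py .5242 .2455 .066 159.4
```

```text
pos [0.5266 0.2469 0.0566] shift mm [ 1.3 -1.8 -9.5] yaw x 159.57 turn 0.17 tilt [ 0.0501  0.0171 -0.9986] q6 -0.91 w 0.268 F [0.  1.3 1.1] 3.55
```

Call:
step_arm([
  [0, 0, -4, 0],
  [0, 0, -4, 0],
  [0, 0, -2, 0],
])

```text
time: 3.85
tool_pos: [0.5243, 0.246, 0.0649]
tool_rot: [0.021, 0.177, 0.984, 0.012]
contact_force: [2.9, 0.6, -7.2]
gripper_width: 0.269
```

```bash
python3 tgt.py .5242 .2455 .066 159.4
```

```text
pos [0.5243 0.246  0.0649] shift mm [-0.1 -0.5 -1.1] yaw x 159.56 turn 0.16 tilt [ 0.0459  0.0158 -0.9988] q6 -0.91 w 0.269 F [ 2.9  0.6 -7.2] 3.85
```

Call:
step_arm([
  [0, 0, -3, 0],
  [0, 0, 0, 0],
])

```text
time: 4.05
tool_pos: [0.5231, 0.2455, 0.0668]
tool_rot: [0.02, 0.177, 0.984, 0.011]
contact_force: [1.5, 0.6, -4.4]
gripper_width: 0.27
```

```bash
python3 tgt.py .5242 .2455 .066 159.4
python3 - <<'E'
from h import *
p,d,K,T=grab("side"); t=cv2.resize(p[70:180,260:400],None,fx=5,fy=5,interpolation=2)
cv2.imwrite("pics/s2.png",np.clip(t[...,::-1].astype(int)*2,0,255).astype(np.uint8))
E
```

```text
pos [0.5231 0.2455 0.0668] shift mm [-1.   0.3  0.9] yaw x 159.55 turn 0.15 tilt [ 0.0434  0.0152 -0.9989] q6 -0.91 w 0.27 F [ 1.5  0.6 -4.4] 4.05
```

View pics/s2.png

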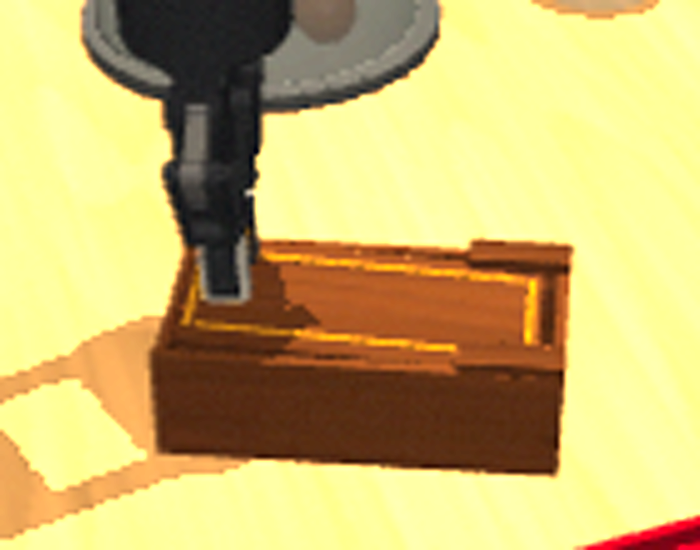

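The lid's knob end (crop 190,310) has risen almost to wall-top height, TCP up 10 mm. Next I'll slide it outwards.

Call:
step_arm([
  [8, 0, -0.5, 0],
  [10, 0, -0.5, 0],
  [10, 0, -0.5, 0],
])

```text
time: 4.4
tool_pos: [0.4959, 0.2556, 0.0677]
tool_rot: [0.02, 0.178, 0.984, 0.011]
contact_force: [-0.0, -0.2, -2.8]
gripper_width: 0.264
```

```bash
python3 tgt.py .4774 .2631 .067 159.4
```

```text
pos [0.4959 0.2556 0.0677] shift mm [20.   0.6 -0. ] yaw x 159.47 turn 0.07 tilt [ 0.0438  0.0152 -0.9989] q6 -0.87 w 0.264 F [-0.  -0.2 -2.8] 4.4
```

Call:
step_arm([
  [12, 0, -0.5, 0],
  [12, 0, -0.5, 0],
  [12, 0, -0.5, 0],
  [4, 0, -0.5, 0],
])

```text
time: 4.8
tool_pos: [0.4542, 0.2722, 0.0699]
tool_rot: [0.021, 0.177, 0.984, 0.012]
contact_force: [-0.7, -0.3, -1.9]
gripper_width: 0.268
```

```bash
python3 tgt.py .4774 .2631 .067 159.4
```

```text
pos [0.4542 0.2722 0.0699] shift mm [-24.7  -0.5   3.8] yaw x 159.59 turn 0.19 tilt [ 0.0461  0.017  -0.9988] q6 -0.81 w 0.268 F [-0.7 -0.3 -1.9] 4.8
```

Call:
step_arm([
  [0, 0, -10, 0],
  [0, 0, -20, 0],
  [0, 0, -25, 0],
  [0, 0, -25, 0],
  [0, 0, -15, 0],
  [0, 0, 0, 0],
])

```text
time: 5.4
tool_pos: [0.45, 0.271, 0.1727]
tool_rot: [0.023, 0.176, 0.984, 0.013]
contact_force: [0.4, -0.0, -1.1]
gripper_width: 0.268
```

```bash
python3 tgt.py .6 -.2 .16 5.9
python3 - <<'E'
from h import *
p,d,K,T=grab("side"); t=cv2.resize(p[20:180,200:400],None,fx=4,fy=3.75,interpolation=2)
cv2.imwrite("pics/s3.png",np.clip(t[...,::-1].astype(int)*2,0,255).astype(np.uint8))
np.savez("s3.npz",p=p,d=d,K=K,T=T)
E
```

```text
pos [0.45   0.271  0.1727] shift mm [-303.7 -390.1   11.8] yaw x 159.64 turn -26.26 tilt [ 0.0504  0.0178 -0.9986] q6 -0.81 w 0.268 F [ 0.4 -0.  -1.1] 5.4
```

View pics/s3.png

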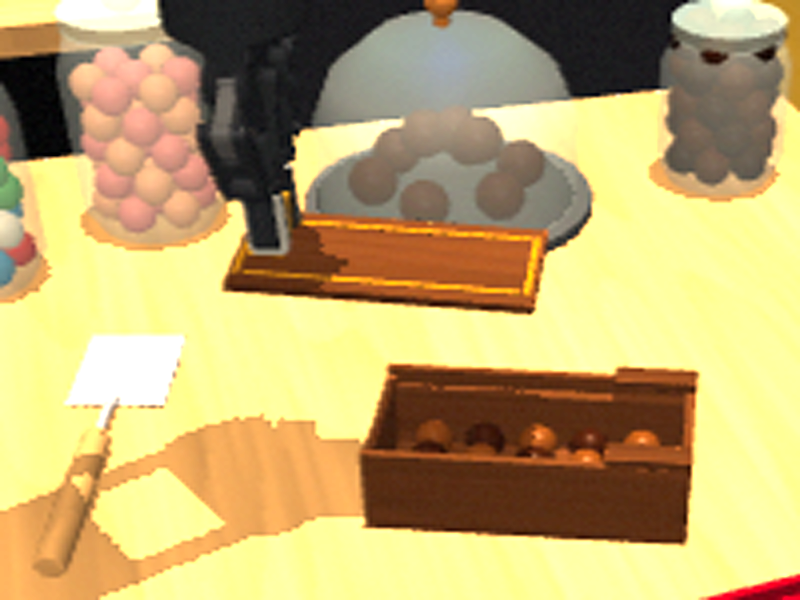

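The lid is out and held level-ish (crop 230–545, 215–305), and the open box with its chocolates is below. Carrying it to the slab now.

Call:
step_arm([
  [-12, -18, 0, 0],
  [-22, -32, 0, 0],
  [-25, -36, 0, 0],
  [-25, -36, 0, 0],
  [-25, -36, 0, 0],
  [-25, -36, 0, 0],
  [-25, -36, 0, 0],
  [-22, -32, 0, 0],
])

```text
time: 6.25
tool_pos: [0.5273, -0.0451, 0.1616]
tool_rot: [0.018, 0.172, 0.985, 0.012]
contact_force: [0.2, 0.7, -1.2]
gripper_width: 0.264
```

```bash
python3 tgt.py .578 -.2538 .15 5.9
```

```text
pos [ 0.5273 -0.0451  0.1616] shift mm [-118.1 -179.5    9.7] yaw x 160.16 turn -25.74 tilt [ 0.0393  0.0184 -0.9991] q6 -1.47 w 0.264 F [ 0.2  0.7 -1.2] 6.25
```

Call:
step_arm([
  [-30, -40, 0, -4],
  [-25, -40, 0, -6],
  [-15, -40, 0, -6],
  [-10, -35, 0, -6],
  [0, -10, 0, -3],
  [0, 0, 0, 0],
])

```text
time: 6.85
tool_pos: [0.5685, -0.2369, 0.1505]
tool_rot: [0.015, -0.05, 0.999, 0.01]
contact_force: [0.0, 0.5, -2.0]
gripper_width: 0.266
```

```bash
python3 tgt.py .578 -.2538 .1 5.9
```

```text
pos [ 0.5685 -0.2369  0.1505] shift mm [ -6.2 -18.7  50.4] yaw x -174.31 turn -0.21 tilt [ 0.0287  0.0211 -0.9994] q6 -2.21 w 0.266 F [ 0.   0.5 -2. ] 6.85
```

Call:
step_arm([
  [-5, -15, 20, 0],
  [-1, -3, 20, 0],
  [0, 0, 0, 0],
  [0, 0, 0, 0],
])

```text
time: 7.25
tool_pos: [0.5763, -0.2514, 0.1067]
tool_rot: [0.013, -0.048, 0.999, 0.011]
contact_force: [-0.1, -0.1, -1.7]
gripper_width: 0.266
```

```bash
cat > lid.py <<'E'
from h import *
from meas import rect,blob
import sys
zl,zh=float(sys.argv[1]),float(sys.argv[2])
for n in("top","side"):
    p,d,K,T=grab(n); W=cloud(d,K,T); np.savez(f"{n}_l.npz",p=p,d=d,K=K,T=T)
    q=p.astype(int); z=W[...,2]
    m=(d>0)&(z>zl)&(z<zh)&(abs(W[...,0]-.644)<.16)&(abs(W[...,1]+.247)<.12)&(q[...,0]>q[...,2]*1.25+8)
    if m.sum()<50: print(n,"few",m.sum()); continue
    m=blob(m); P=W[m]; A=np.c_[P[:,:2]-[.6437,-.247],np.ones(len(P))]
    for _ in range(4):
        c=np.linalg.lstsq(A,P[:,2],rcond=None)[0]; k=abs(A@c-P[:,2])<.004; A,P=A[k],P[k]
    print(n,rect(P),"plane slopes deg",np.degrees(c[:2]).round(2),"z at slab centre",c[2].round(4),len(P))
    if len(sys.argv)>3:
        ys,xs=np.where(m); y0,x0=max(ys.min()-45,0),max(xs.min()-30,0); t=p[y0:ys.max()+30,x0:xs.max()+30]; s=min(640/t.shape[1],560/t.shape[0]); t=cv2.resize(t,None,fx=s,fy=s)
        cv2.imwrite(f"pics/{n}_{sys.argv[3]}.png",np.clip(t[...,::-1].astype(int)*1.7,0,255).astype(np.uint8))
E
python3 lid.py .05 .14 a;python3 tgt.py .578 -.2538 .068 5.9
```

```text
top (array([ 639.5, -245.1]), 167.3, 86.2, 4.89) plane slopes deg [-3.28  0.55] z at slab centre 0.0966 1617
side (array([ 639.2, -245.9]), 169.0, 87.4, 5.44) plane slopes deg [-3.6   0.89] z at slab centre 0.097 3263
pos [ 0.5763 -0.2514  0.1071] shift mm [-0.4 -3.4 39. ] yaw x -174.5 turn -0.4 tilt [ 0.0252  0.0235 -0.9994] q6 -2.22 w 0.266 F [-0.8  0.2 -1.2] 7.35
```

Call:
step_arm([
  [-4, -3, 20, -0.7],
  [0, 0, 25, 0],
  [0, 0, 10, 0],
  [0, 0, 0, 0],
  [0, 0, 0, 0],
])

```text
time: 7.85
tool_pos: [0.5861, -0.2526, 0.0582]
tool_rot: [0.018, -0.055, 0.998, 0.008]
contact_force: [0.4, -0.5, -1.2]
gripper_width: 0.27
```

```bash
python3 lid.py .02 .10;python3 tgt.py .578 -.2538 .0236 5.9
```

```text
top (array([ 648.8, -246. ]), 167.9, 86.9, 6.64) plane slopes deg [-2.68  0.48] z at slab centre 0.0491 1438
side (array([ 649.6, -247.1]), 170.1, 87.0, 6.72) plane slopes deg [-3.02  0.44] z at slab centre 0.0503 3007
pos [ 0.5863 -0.2529  0.0586] shift mm [ 9.7 -0.5 34.7] yaw x -173.67 turn 0.43 tilt [ 0.0355  0.0175 -0.9992] q6 -2.23 w 0.268 F [ 0.8  0.6 -1.4] 7.95
```

Call:
step_arm([
  [4, 0, 10, 0.7],
  [3, 0, 8, 0],
  [2, 0, 3, 0],
  [0, 0, 0, 0],
])

```text
time: 8.35
tool_pos: [0.5783, -0.2542, 0.0379]
tool_rot: [0.02, -0.049, 0.999, 0.007]
contact_force: [0.1, -0.5, -1.1]
gripper_width: 0.27
```

```bash
python3 lid.py .013 .08;python3 tgt.py .578 -.2538 .0236 5.9
```

```text
top (array([ 660.7, -246.1]), 128.7, 86.2, 5.38) plane slopes deg [-2.41  0.06] z at slab centre 0.0287 1336
side (array([ 641.6, -249.6]), 168.9, 86.8, 5.74) plane slopes deg [-2.75  0.42] z at slab centre 0.0297 3177
pos [ 0.5789 -0.2544  0.0385] shift mm [ 1.4  0.5 14.9] yaw x -174.44 turn -0.34 tilt [ 0.0392  0.0152 -0.9991] q6 -2.23 w 0.272 F [-0.9 -0.3 -1.7] 8.45
```

Call:
step_arm([
  [-2, 1, 4, -0.2],
  [0, 0, 4, 0],
  [0, 0, 3, 0],
  [0, 0, 0, 0],
])

```text
time: 8.85
tool_pos: [0.5826, -0.2535, 0.0281]
tool_rot: [0.021, -0.051, 0.998, 0.006]
contact_force: [-1.8, -0.1, 1.6]
gripper_width: 0.267
```

```bash
python3 lid.py .0145 .08;python3 tgt.py .578 -.2538 .0236 5.9
```

```text
top (array([ 664.8, -245.1]), 128.8, 85.5, 5.25) plane slopes deg [-1.93 -0.04] z at slab centre 0.0201 1279
side (array([ 646. , -248.3]), 169.5, 87.6, 5.89) plane slopes deg [-2.2   0.16] z at slab centre 0.0208 2999
pos [ 0.5827 -0.2536  0.0285] shift mm [4.9 0.2 4.7] yaw x -174.21 turn -0.11 tilt [ 0.042   0.0137 -0.999 ] q6 -2.23 w 0.27 F [-1.2  0.8 -0.4] 8.95
```

Call:
step_arm([
  [3, 0, 2, 0],
  [1, 0, 2, 0],
  [0, 0, 1.5, 0],
  [0, 0, 0, 0],
])

```text
time: 9.35
tool_pos: [0.5807, -0.2549, 0.0251]
tool_rot: [0.024, -0.051, 0.998, 0.005]
contact_force: [-0.7, 0.8, 1.7]
gripper_width: 0.266
```

```bash
python3 lid.py .0145 .08 b;python3 tgt.py .578 -.2538 .0236 5.9
```

```text
top (array([ 663.3, -246.5]), 128.5, 85.4, 5.21) plane slopes deg [-0.4   0.04] z at slab centre 0.0181 1258
side (array([ 644.3, -249.3]), 169.1, 87.5, 6.13) plane slopes deg [-0.97  0.19] z at slab centre 0.0189 3067
pos [ 0.5807 -0.2549  0.0251] shift mm [2.7 1.4 1.4] yaw x -174.2 turn -0.1 tilt [ 0.047   0.0115 -0.9988] q6 -2.24 w 0.27 F [-1.5  0.9  2. ] 9.45
```

View pics/side_b.png

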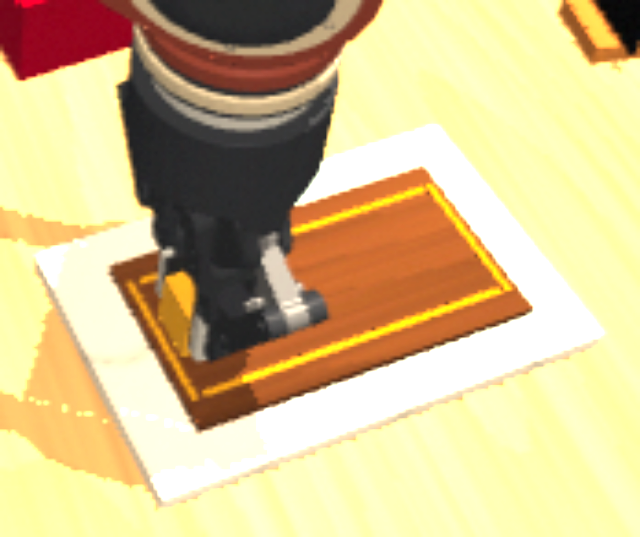

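The lid lies centred on the slab with the knob at the left, almost flat. I'll lower it the last 2 mm, then release.

Call:
step_arm([
  [1, 1, 1.5, 0],
  [0, 0, 1, 0],
  [0, 0, 0, 0],
])

```text
time: 9.75
tool_pos: [0.5805, -0.2546, 0.0234]
tool_rot: [0.025, -0.05, 0.998, 0.004]
contact_force: [-1.2, -0.4, 2.9]
gripper_width: 0.27
```

```bash
python3 lid.py .0145 .08;python3 tgt.py .578 -.2538 .0236 5.9
```

```text
top (array([ 662.7, -246.7]), 130.6, 85.6, 5.59) plane slopes deg [-0.03  0.26] z at slab centre 0.0176 1227
side (array([ 644.5, -249.2]), 169.4, 87.3, 5.81) plane slopes deg [-0.3   0.12] z at slab centre 0.0179 3066
pos [ 0.5805 -0.2546  0.0233] shift mm [ 2.4  1.  -0.4] yaw x -174.22 turn -0.12 tilt [ 0.0491  0.0101 -0.9987] q6 -2.23 w 0.268 F [-2.   0.6  2.9] 9.85
```

Call:
step_arm([
  [0, 0, 0, 0],
  [0, 0, 0, 0],
  [0, 0, 0, 0],
  [0, 0, 0, 0],
], claw=50)

```text
time: 10.25
tool_pos: [0.5785, -0.2535, 0.0206]
tool_rot: [0.022, -0.05, 0.998, 0.005]
contact_force: [0.8, -0.8, 0.2]
gripper_width: 0.502
```

Call:
step_arm([
  [0, 0, -10, 0],
  [0, 0, -20, 0],
  [0, 0, -40, 0],
  [20, 0, -40, 0],
  [40, 0, -20, 0],
  [40, 0, 0, 0],
  [30, 0, 0, 0],
  [0, 0, 0, 0],
])

```text
time: 11.05
tool_pos: [0.44, -0.2692, 0.155]
tool_rot: [0.023, -0.052, 0.998, 0.003]
contact_force: [0.6, 0.1, -0.4]
gripper_width: 0.501
```

```bash
python3 lid.py .0145 .03 c;python3 tgt.py .578 -.2538 .0236 5.9
python3 - <<'E'
from h import *
f=np.load("side_l.npz"); cv2.imwrite("pics/fin.png",np.clip(f["p"][...,::-1].astype(int)*1.6,0,255).astype(np.uint8))
E
```

```text
top (array([ 644. , -248.4]), 168.6, 86.0, 5.41) plane slopes deg [-0.1   0.18] z at slab centre 0.0175 2005
side (array([ 644.8, -249.2]), 169.9, 87.5, 5.65) plane slopes deg [-0.04  0.02] z at slab centre 0.0177 4230
pos [ 0.4423 -0.2692  0.1552] shift mm [-130.1    0.7  138. ] yaw x -174.0 turn 0.1 tilt [ 0.047   0.0081 -0.9989] q6 -2.39 w 0.5 F [ 0.7 -0.4 -0.5] 11.15
```

View pics/fin.png

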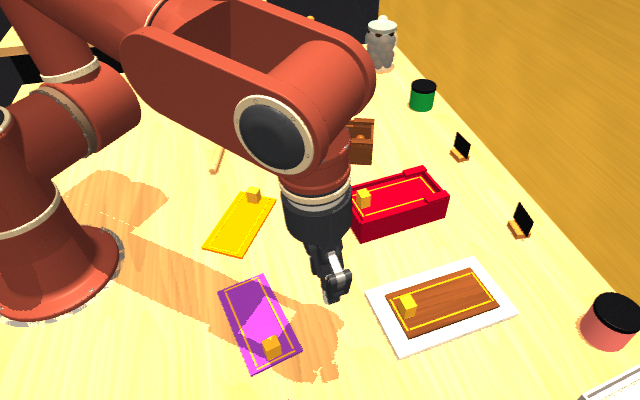

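The walnut lid lies knob up, flat and centred on the slab, with its knob at (407,305). The red lid (395,190), the orange one and the purple one are unmoved, and the gripper is clear at (337,285).

```bash
python3 -c "
from plant import *
print(job_done())"
```

```text
the job is handed in; nothing more can be done
None
```

The walnut lid is out of its box and lies flat, knob up, in the middle of the marble slab. I handed the job in at about 11 s of the 38 s allowed.

I gripped the knob, lifted its end about 10 mm over the stop lip, and slid the lid about 74 mm out of the grooves. I then carried it to the slab, lowered it until it was flat, and only then opened the gripper.

**Placement:** with the gripper clear, the two cameras put the lid 1–3 mm off the slab's centre (mostly in y) and within 0.5° of its direction. Tilt was under 0.2°.

**Forces:** the highest I saw was about 8 N at the wrist, read at the end of each move, so brief peaks in between would not show. In the last picture the red lid and the orange and purple look-alikes looked unmoved.

**Disagreements:** the tool drifted to about 3° off vertical on the way down, and several moves came out a few millimetres off the target. I corrected these by remeasuring. While the arm partly hid the lid, the top camera's outline was wrong, so I went by the side camera there. The two cameras agreed to about 1 mm at the end.

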